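# Peel the clip-on cover off a tray stack and hold it over the light panel

### The arm

A 6-joint arm with a two-finger parallel gripper is mounted at the origin on a cart in front of the work surface, level with it; the furniture and walls round the work are solid. World frame = base frame: x ahead of the robot, y to its left, z up, the work surface at z = 0. Lengths are in m, angles in rad, forces in N, time in s.
With the tool pointing down it reaches from about 0.35 to 0.775 m from the base axis. Payload 7.3 kg.
Tool frame: the origin (TCP) lies on the mounting face of the last link; the fingertips stand 178 mm ahead of it and the grasp point (between the pads) lies 159 mm ahead of it (robot.grip_depth is the distance from the TCP to the grasp point, in m); z points along the fingers, y is the line along which they close (so a half turn about z gives the same grasp; the last joint's range is limited). The gripper opens to 92 mm and grips with 3 to 60 N. Pads are 19 mm wide; open, the fingers measure 130 mm over their backs; the gripper's body (75 mm by 190 mm) begins 47 mm behind the grasp point.
Start: joints at [1.2, 0.342, 1.524, -0, 1.275, -0.146], TCP at [0.117, 0.512, 0.405] pointing down, gripper open.
Joint ranges: [-2.53, 2.53], [-0.77, 2.02], [0.04, 2.7], [-1, 4.14], [0.28, 2.66], [-3.11, 3.11]. Speed limits (rad/s): [2.57, 2.57, 3.14, 3.14, 3.14, 3.14].

### API

Orientations are given as [roll, pitch, yaw] about the fixed x, y, z axes, in that order (R = Rz(yaw) Ry(pitch) Rx(roll)).
In Python, from cell import observe, cams, robot, models gives the robot as it stands.
- The arm moves only by the shell command python3 -m jog 'ROWS' [FORCE]. ROWS is JSON, a list of rows, each a list of 3 entries, a list of its own where there are three numbers: the shift along the tool's x, y, z each as a share of 0.4 m, from -1 to 1, then the turn about the tool's z as a share of pi rad, from -1 to 1, then the closure, from 0 (fully open) to 1 (shut). In form: [[[x, y, z], turn, jaw], ...]. A call has 1 to 12 rows; each row is the pose to reach, as a shift and turn from the pose commanded when the call began, along the tool's axes at that moment, turning the shorter way round; what a row does not reach only later rows make up. A row lasts 1/8 s, in which the tool goes at most 62.5 mm and 10.7 degrees, less where a joint would pass 70% of its speed; a pose out of reach is approached as far as the arm can. A call with a number of a shift or a turn outside -1 to 1 is refused whole. A call with a gripper value outside its range is refused whole. The fingers move at their own pace and stop on an object; FORCE is the grip in N (left out, the last holds). Time passes only in rows, so rows that repeat a pose let the fingers close. It gives the time, the measured TCP pose, the force, the opening and the grip force at its end, in the units of the state.
- observe(): the state, without advancing time (a new reading comes with each control period).
- cams.read_camera(name): name is "scene" or "side" or "wrist"; returns the picture (384x512x3 uint8, red, green, blue); there is no depth.
- cams.camera_model(name): a dict with "camera_matrix" (3x3 intrinsics, pixels), "pose" (4x4, takes a point from camera to world coordinates). Camera axes: x right, y down, z forward; pixel columns grow to the right and rows downward; lengths in m; the calibration is good to about 2 mm. A picture is of the moment at which its call begins: read the wrist's pose just before it. camera_model takes no time and is no camera call; for the wrist camera it gives the pose at the moment of the call.
- robot.hand_in(): hands the job in; it is judged then, once.
Trained networks look in the newest picture that a camera, given by its name, has taken for a name from the list of things; names that differ only in an ending like _2 or _b are one class to them, and where a whole thing is asked for, a point or a joint stands for the part that bears it (a point fixed in the world has none). Each returns a list of dicts, best first, with "confidence" (0 to 1); they miss things now and then, are a little off and sometimes report something else, mostly with a low value. They report only what shows in the picture. A call takes as long as a camera call.
- models.find_in(target, camera): "position" ([x, y, z] in m, in world coordinates, good to about 4 mm: the middle of the surface that is visible of it).
- models.pinpoint(target, camera): "position" ([x, y, z] in m, in world coordinates, good to about 4 mm: a listed point, or the origin of a listed thing).
The state is a dict: "time": time; "qpos": joint angles; "qvel": joint speeds; "joint_efforts": joint torques, N m; "tool_pos": TCP position; "tool_rot": TCP orientation; "contact_force": force on the tool from outside, world axes, zero at the start; "torque": the same for the moment, N m; "opening": finger opening in m; "grip_force": force on a finger pad.
Only numpy, scipy, OpenCV 4.12 (cv2) and the standard library are available. Lean on these libraries where they do the work, as an engineer would, in place of code of your own. Each camera call takes 0.05 s, during which the arm holds its last target. There are 200 camera calls.

### The job

Take the frosted clip-on cover off the stack of black board trays and hold it up over the white light panel for inspection. It clings to the tray below, so lift the corner with the blue pull tab first and leave the opposite corner down, peeling until the snaps let go, so that the trays, the boards in them and the other things on the bench stay where they are. Finish while still holding the cover by its tab, the right way up, level and steady, about 15 cm above the middle of the light panel; do not put it down or let it go.

Things in the scene. Friction and masses are not known exactly. Their poses are not given: they have to be found in the camera images.
- cover: frosted see-through cover on top of the stack, 160 x 130 mm, 0.15 kg: a 3 mm plate, under it a 4 mm deep frame nesting in the tray with 1.5 mm play. Origin: centre of the plate's underside, level with the tray's rim top. x along the 160 mm sides, z up. Four grey sprung snaps at x = -35 and +35 mm on both long sides hook under the tray's rim
- cover_tab (a point): middle of the top of the blue pull tab, an upright fin near the cover's (-x, -y) corner; at x -56.3, y -45.7, z +30 mm of the cover. 12 mm thick, 32 mm long along the cover's diagonal (turned 0.682 rad from its x axis), rising 27 mm above the plate; foot 18 mm wide, 3 mm thick. Pinch it across its 12 mm thickness from above
- cover_tab_corner (a point): the corner of the cover's underside beside the tab, at x -80, y -65, z 0 mm of the cover. Each snap lets go under a pull of about a newton once the cover has risen 6 to 10 mm there; all four together hold about as much as the loaded upper tray weighs, so a level pull tends to bring that tray up too
- cover_far_corner (a point): the corner of the cover's underside farthest from the tab, on the other end of the diagonal, at x +80, y +65, z 0 mm of the cover; the cover can be swung up about it as about a hinge: by about 0.3 rad all the snaps are free and it can be lifted away
- tray_up: the upper black tray, loose, 160 x 130 x 30 mm, 0.30 kg, right under the cover and nested in the lower tray; origin at the centre of its underside, axes like the cover's; its rim's top is at z = +30 mm. Six pockets
- tray_low: the lower black tray, the same as the upper, loose on the bench; origin at the centre of its underside. The upper tray's origin is 25 mm above it, the cover's 55 mm
- light_panel: the white light panel in a black frame, 200 x 200 x 25 mm, fixed; origin at the centre of its underside, top at z = +25 mm
- board_a: small green circuit board with a black header, 32 x 50 x 15 mm, lying in a pocket of the upper tray under the cover; origin at its underside
- board_b: a second such board in another pocket of the upper tray
- board_c: a third such board in another pocket of the upper tray
- dosing_cup: clear plastic cup, 55 mm across, 43 mm high, loose at the back of the bench; a bystander; origin at the centre of its underside
- tip_cleaner: round black tip cleaner with brass wool, 62 mm across, 36 mm high, loose on the bench; a bystander; origin at the centre of its underside

How it is judged:
By the outcome, as a careful person would: the job done as asked, in the order asked, and still so for the second after the job is handed in, while the arm keeps its last pose, push and grip.
It also fails if it takes over 38 s, if anything falls off the work surface, if the arm or the gripper's body presses on something with over 40 N, if the wrist force passes 120 N, or if a joint passes its speed limit or range.

## Working session

There is one attempt and no reset: what is moved stays moved. The work goes in short steps, Python scripts to look and compute and a shell command to move; the robot and the scene stay as the last step left them, time stands still between calls to the robot, and variables do not carry over. Pictures are saved under pics/ and viewed, at most 10 in all, crops included, and the job is handed in when it is done.

```bash
ls; mkdir -p pics; python3 - <<'E'
from cell import observe,cams,robot,models
import cv2,numpy as np
s=observe();print(s)
ims=[]
for c in ["scene","side","wrist"]:
    im=cams.read_camera(c);cv2.imwrite(f"pics/{c}0.png",im[:,:,::-1])
    for t in ["cover_tab","cover_tab_corner","cover_far_corner","cover","tray_up","tray_low","light_panel","dosing_cup","tip_cleaner"]:
        r=models.pinpoint(t,c)
        print(c,t,[(np.round(d["position"],4).tolist(),round(d["confidence"],2)) for d in r[:2]])
    ims.append(im)
cv2.imwrite("pics/all0.png",cv2.resize(np.hstack([ims[0],ims[1]])[:,:,::-1],(800,300)))
E
```

```text
pics
{'time': 0.0, 'qpos': array([ 1.19999167e+00,  3.42704919e-01,  1.52505245e+00, -3.68315487e-05,
        1.27537057e+00, -1.45977345e-01]), 'qvel': array([-0.00119633,  0.00136716, -0.00101859,  0.00074621,  0.00225399,
       -0.00115535]), 'joint_efforts': array([ 1.53106179e-03, -4.31235874e+01, -2.44218135e+01,  7.17500551e-02,
        5.58100606e-02, -1.22924225e-04]), 'tool_pos': array([0.11696066, 0.51165634, 0.40404162]), 'tool_rot': array([-3.14006858e+00, -1.88475981e-04,  2.91677595e+00]), 'contact_force': array([ 0.12348483, -0.75396272, -0.003821  ]), 'torque': array([ 0.02410768,  0.00231227, -0.00306594]), 'grip_force': 0.0, 'opening': 0.09117370450206054}
scene cover_tab [([0.4826, -0.1625, 0.0796], 0.95), ([0.466, -0.1878, 0.0543], 0.33)]
scene cover_tab_corner [([0.4644, -0.1863, 0.0532], 0.72)]
scene cover_far_corner [([0.5853, -0.0247, 0.0576], 0.78)]
scene cover [([0.5263, -0.1051, 0.056], 0.97)]
scene tray_up [([0.5617, -0.4119, 0.0026], 0.25)]
scene tray_low []
scene light_panel [([0.4866, 0.1719, -0.0014], 0.82)]
scene dosing_cup []
scene tip_cleaner [([0.5645, -0.4158, -0.0006], 0.64)]
side cover_tab [([0.4833, -0.1651, 0.0855], 0.87)]
side cover_tab_corner [([0.4671, -0.188, 0.055], 0.66), ([0.4869, 0.1753, 0.0011], 0.32)]
side cover_far_corner [([0.5844, -0.0185, 0.0568], 0.58), ([0.4813, -0.1643, 0.0843], 0.23)]
side cover [([0.5262, -0.1021, 0.0561], 0.7), ([0.5628, -0.4042, -0.0041], 0.53)]
side tray_up [([0.5221, -0.1045, 0.0269], 0.61)]
side tray_low [([0.5279, -0.1046, -0.0013], 0.72)]
side light_panel [([0.4892, 0.1758, 0.0027], 0.72), ([0.6824, -0.0375, 0.0047], 0.41)]
side dosing_cup [([0.6851, -0.0347, 0.0017], 0.53)]
side tip_cleaner [([0.5613, -0.4096, -0.0014], 0.85)]
wrist cover_tab []
wrist cover_tab_corner []
wrist cover_far_corner []
wrist cover []
wrist tray_up []
wrist tray_low []
wrist light_panel []
wrist dosing_cup []
wrist tip_cleaner []
```

View image.

View pics/all0.png

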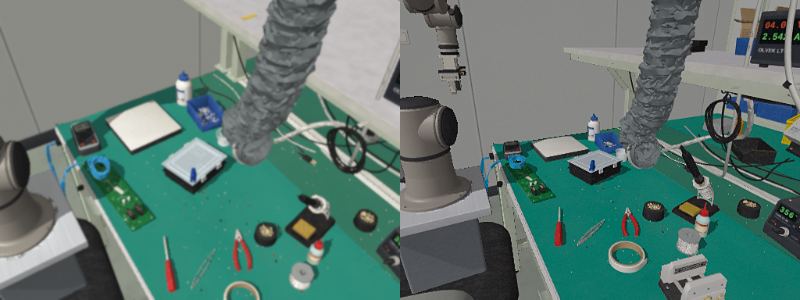

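```bash
python3 - <<'E'
from cell import observe,cams
import numpy as np
T=cams.camera_model("wrist")["pose"]
print(observe()["time"]);print(np.round(T,3))
for c in["scene","side"]:print(np.round(cams.camera_model(c)["pose"],3))
E
```

```text
1.5
[[ 0.223  0.94   0.259  0.047]
 [ 0.975 -0.215 -0.059  0.528]
 [ 0.     0.266 -0.964  0.385]
 [ 0.     0.     0.     1.   ]]
[[ 0.843 -0.373  0.388  0.093]
 [-0.538 -0.585  0.606 -0.821]
 [ 0.001 -0.72  -0.694  0.908]
 [ 0.     0.     0.     1.   ]]
[[ 0.885 -0.159  0.437  0.107]
 [-0.464 -0.342  0.817 -0.925]
 [ 0.019 -0.926 -0.377  0.479]
 [ 0.     0.     0.     1.   ]]
```

```bash
python3 - <<'E'
import cv2,numpy as np
a=cv2.imread("pics/scene0.png")[90:290,120:420];b=cv2.imread("pics/side0.png")[90:290,120:420]
cv2.imwrite("pics/c1.png",np.vstack([cv2.resize(x,(450,300),interpolation=cv2.INTER_CUBIC) for x in (a,b)]))
E
cat > tri.py <<'E'
import numpy as np
from cell import cams
def ray(c,p):
    m=cams.camera_model(c);K=np.array(m["camera_matrix"]);T=np.array(m["pose"])
    d=T[:3,:3]@np.linalg.solve(K,[*p,1]);return T[:3,3],d/np.linalg.norm(d)
def tri(rs):
    A=sum(np.eye(3)-np.outer(d,d) for o,d in rs);b=sum((np.eye(3)-np.outer(d,d))@o for o,d in rs)
    return np.linalg.solve(A,b)
E
```

```text
(no output)
```

View pics/c1.png

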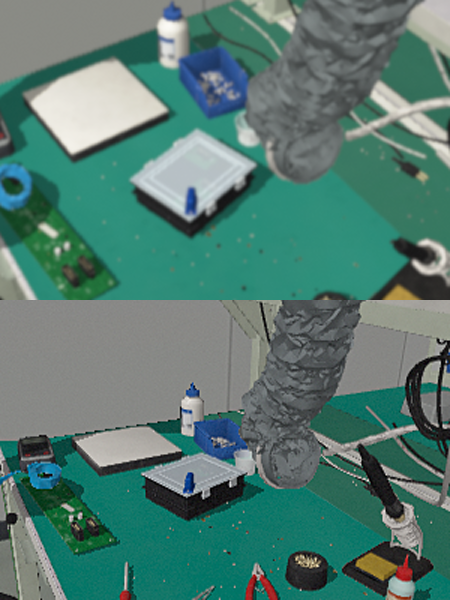

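```bash
python3 - <<'E'
from tri import *
f=lambda p,oy=0:(p[0]/1.5+120,(p[1]-oy)/1.5+90)
for n,p,q in [("nozzle ctr",(302,158),(290,465)),("nozzle low",(303,182),(288,488)),("duct left",(246,105),(243,425)),("duct r",(340,150),(320,460)),
 ("duct upL",(290,20),(275,320)),("duct upR",(390,60),(352,350)),("bottle top",(170,5),(192,386)),("tabtop",(191,188),(189,475)),("panel near",(74,157),(80,470)),("panel right",(172,112),(181,457)),("panel left",(25,95),(75,440))]:
    r=[ray("scene",f(p)),ray("side",f(q,300))];X=tri(r)
    print(n,X.round(3),[round(np.linalg.norm(np.cross(X-o,d)),3) for o,d in r])
E
```

```text
nozzle ctr [ 0.681 -0.193  0.079] [np.float64(0.004), np.float64(0.004)]
nozzle low [ 0.675 -0.205  0.037] [np.float64(0.001), np.float64(0.001)]
duct left [ 0.641 -0.087  0.131] [np.float64(0.002), np.float64(0.002)]
duct r [ 0.733 -0.218  0.09 ] [np.float64(0.002), np.float64(0.002)]
duct upL [ 0.634 -0.182  0.35 ] [np.float64(0.001), np.float64(0.001)]
duct upR [ 0.723 -0.283  0.311] [np.float64(0.002), np.float64(0.002)]
bottle top [0.691 0.238 0.125] [np.float64(0.001), np.float64(0.001)]
tabtop [ 0.494 -0.151  0.078] [np.float64(0.001), np.float64(0.001)]
panel near [0.366 0.047 0.038] [np.float64(0.02), np.float64(0.02)]
panel right [0.599 0.095 0.001] [np.float64(0.005), np.float64(0.005)]
panel left [0.391 0.269 0.015] [np.float64(0.002), np.float64(0.002)]
```

```bash
python3 -m jog '[[[-0.91,-0.59,0.05],0.627,0],[[-0.91,-0.59,0.05],0.627,0],[[-0.91,-0.59,0.05],0.627,0],[[-0.91,-0.59,0.05],0.627,0],[[-0.91,-0.59,0.05],0.627,0],[[-0.91,-0.59,0.05],0.627,0],[[-0.91,-0.59,0.05],0.627,0],[[-0.91,-0.59,0.05],0.627,0],[[-0.91,-0.59,0.05],0.627,0],[[-0.91,-0.59,0.05],0.627,0],[[-0.91,-0.59,0.05],0.627,0]]'
cat > go.py <<'E'
import sys,numpy as np
from cell import observe
from scipy.spatial.transform import Rotation as R
def rows(x,y,z,yawdeg=None):
    s=observe();M=R.from_euler("xyz",s["tool_rot"]).as_matrix()
    d=M.T@(np.array([x,y,z])-s["tool_pos"])/.4
    t=0 if yawdeg is None else -((np.radians(yawdeg)-s["tool_rot"][2]+np.pi)%(2*np.pi)-np.pi)/np.pi
    print("pos",s["tool_pos"].round(4),"rot",s["tool_rot"].round(4),"t",round(s["time"],2),"-> row",d.round(4).tolist(),round(t,4))
if __name__=="__main__":rows(*map(float,sys.argv[1:]))
E
python3 go.py 0.482 -0.164 0.33 54.2
```

```text
time: 2.88
tool_pos: [0.4193, 0.2005, 0.3848]
tool_rot: [3.142, -0.0, 0.943]
contact_force: [0.8, 0.2, 0.3]
opening: 0.0919
grip_force: 0.0
pos [0.4193 0.2005 0.3848] rot [ 3.1416e+00 -1.0000e-04  9.4260e-01] t 2.88 -> row [-0.6452, 0.6623, 0.1369] -0.0011
```

```bash
python3 -m jog '[[[-0.645,0.662,0.13],0,0],[[-0.645,0.662,0.13],0,0],[[-0.645,0.662,0.13],0,0],[[-0.645,0.662,0.13],0,0],[[-0.645,0.662,0.13],0,0],[[-0.645,0.662,0.13],0,0],[[-0.645,0.662,0.13],0,0],[[-0.645,0.662,0.13],0,0]]'
python3 - <<'E'
from cell import observe,cams,models
import cv2,numpy as np
for c in ["wrist","scene"]:
    im=cams.read_camera(c);cv2.imwrite(f"pics/{c}1.png",im[:,:,::-1])
    for t in ["cover_tab","cover_tab_corner","cover_far_corner","cover"]:
        r=models.pinpoint(t,c)
        print(c,t,[(np.round(d["position"],4).tolist(),round(d["confidence"],2)) for d in r[:2]])
E
```

```text
time: 3.88
tool_pos: [0.4832, -0.1632, 0.3325]
tool_rot: [-3.14, -0.0, 0.946]
contact_force: [0.5, 0.1, -0.0]
opening: 0.0915
grip_force: 0.0
wrist cover_tab [([0.4851, -0.1623, 0.0817], 0.64)]
wrist cover_tab_corner [([0.4673, -0.1906, 0.0563], 0.79)]
wrist cover_far_corner [([0.5276, -0.1045, 0.0537], 0.47)]
wrist cover [([0.5273, -0.1049, 0.0562], 0.81)]
scene cover_tab [([0.4851, -0.1584, 0.0804], 0.95)]
scene cover_tab_corner [([0.4679, -0.1897, 0.0541], 0.62)]
scene cover_far_corner [([0.5887, -0.0256, 0.0551], 0.93)]
scene cover [([0.5278, -0.1021, 0.0539], 0.91)]
```

View pics/wrist1.png

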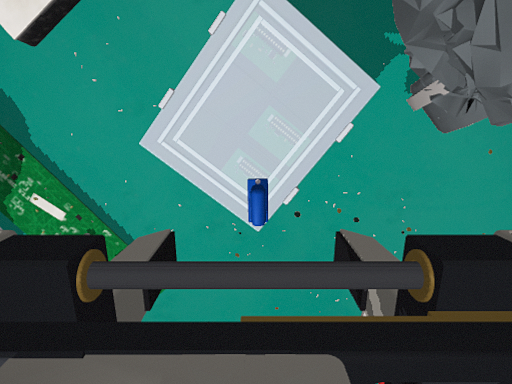

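```bash
python3 - <<'E'
from tri import *
P=[]
for n,p in [("tabc",(258,231)),("left",(139,143)),("right",(381,86))]:
    o,d=ray("wrist",p);X=o+d*(0.058-o[2])/d[2];P.append(X[:2]);print(n,X.round(4))
t,l,r=P
print("lens",np.linalg.norm(l-t),np.linalg.norm(r-t),"ctr",(l+r)/2,"yaw?",np.degrees(np.arctan2(*(r-t)[::-1])),np.degrees(np.arctan2(*(l-t)[::-1])))
for p in [(258,205),(258,185),(258,180),(258,226)]:
    o,d=ray("wrist",p);print(p,(o+d*(0.085-o[2])/d[2]).round(4))
E
```

```text
tabc [ 0.4692 -0.1879  0.058 ]
left [ 0.4336 -0.064   0.058 ]
right [ 0.6226 -0.144   0.058 ]
lens 0.12891718188979923 0.1596015376770571 ctr [ 0.52810733 -0.10399912] yaw? 15.936916078451304 106.030236229449
(258, 205) [ 0.4881 -0.1609  0.085 ]
(258, 185) [ 0.4977 -0.1476  0.085 ]
(258, 180) [ 0.5    -0.1443  0.085 ]
(258, 226) [ 0.4777 -0.1755  0.085 ]
```

```bash
python3 go.py 0.4866 -0.1634 0.243 55.1
```

```text
pos [ 0.4835 -0.1631  0.3328] rot [ 3.1414e+00 -1.0000e-04  9.4770e-01] t 4.38 -> row [0.0038, 0.0067, 0.2246] -0.0045
```

```bash
python3 -m jog '[[[0.004,0.006,0.1],-0.0045,0.5],[[0.004,0.006,0.2],-0.0045,0.6],[[0.004,0.006,0.225],-0.0045,0.7],[[0.004,0.006,0.225],-0.0045,0.7],[[0.004,0.006,0.225],-0.0045,0.7],[[0.004,0.006,0.225],-0.0045,0.7]]' 4
python3 - <<'E'
from cell import observe,cams
import cv2,numpy as np
s=observe();print(s["tool_pos"],s["tool_rot"],s["opening"])
a=cams.read_camera("wrist");b=cams.read_camera("side")[110:260,170:370]
cv2.imwrite("pics/w2.png",np.hstack([a[:,128:384],cv2.resize(b,(512,384))])[:,:,::-1])
E
```

```text
time: 5.12
tool_pos: [0.4867, -0.1637, 0.244]
tool_rot: [3.139, -0.0, 0.961]
contact_force: [-0.1, -0.4, -0.1]
opening: 0.0364
grip_force: 0.0
[ 0.48672254 -0.16371979  0.24397331] [ 3.13913162e+00 -4.47979667e-04  9.61216728e-01] 0.03643811196000952
```

View pics/w2.png

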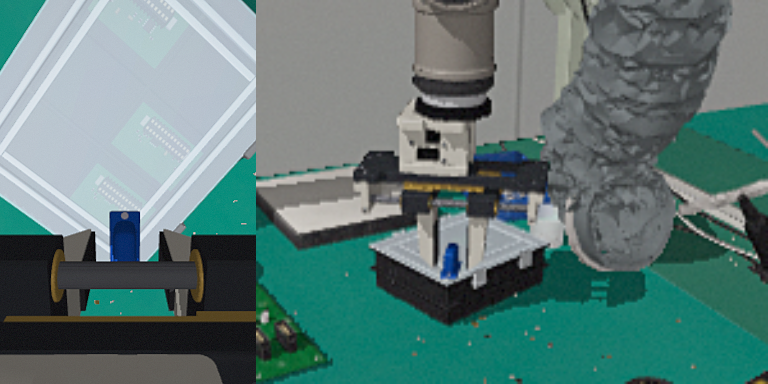

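```bash
python3 -m jog '[[[0,0,0],0,0.85],[[0,0,0],0,1],[[0,0,0],0,1],[[0,0,0],0,1]]' 4; python3 -m jog '[[[0,0,0],0,1],[[0,0,0],0,1]]' 9; python3 - <<'E'
import numpy as np
for th in [.03,.06,.09,.12,.16,.2,.24,.28,.32,.36]:
    s=176*np.cos(th)-20*np.sin(th);z=176*np.sin(th)+20*np.cos(th)
    print(th,round((176-s)/400,4),round(-(z-20)/400,4))
E
```

```text
time: 5.72
tool_pos: [0.4863, -0.1636, 0.2428]
tool_rot: [-3.142, -0.0, 0.961]
contact_force: [-0.4, 0.2, 2.4]
opening: 0.0122
grip_force: 4.0
time: 5.98
tool_pos: [0.4863, -0.1636, 0.2428]
tool_rot: [-3.142, -0.0, 0.961]
contact_force: [-0.8, 1.3, 3.5]
opening: 0.012
grip_force: 9.0
0.03 0.0017 -0.0132
0.06 0.0038 -0.0263
0.09 0.0063 -0.0393
0.12 0.0091 -0.0523
0.16 0.0136 -0.0695
0.2 0.0187 -0.0864
0.24 0.0245 -0.1032
0.28 0.031 -0.1196
0.32 0.0381 -0.1359
0.36 0.0458 -0.1518
```

```bash
python3 -m jog '[[[0.001,0,-0.0066],0,1],[[0.0017,0,-0.0132],0,1],[[0.0027,0,-0.02],0,1],[[0.0038,0,-0.0263],0,1],[[0.005,0,-0.033],0,1],[[0.0063,0,-0.0393],0,1],[[0.0077,0,-0.046],0,1],[[0.0091,0,-0.0523],0,1]]'
cat > look.py <<'E'
import sys,cv2,numpy as np
from cell import observe,cams,models
for c in sys.argv[2].split(","):
    im=cams.read_camera(c);cv2.imwrite(f"pics/{c}{sys.argv[1]}.png",im[:,:,::-1])
    for t in sys.argv[3:]:
        r=models.pinpoint(t,c)
        print(c,t,[(np.round(d["position"],4).tolist(),round(d["confidence"],2)) for d in r[:1]])
print(observe()["time"],observe()["tool_pos"].round(4),observe()["contact_force"].round(2))
E
python3 look.py 3 scene,side cover_tab cover_tab_corner cover_far_corner tray_up tray_low
python3 - <<'E'
import cv2,numpy as np
a=cv2.imread("pics/scene3.png")[140:280,170:350];b=cv2.imread("pics/side3.png")[130:270,170:350]
cv2.imwrite("pics/v3.png",np.hstack([cv2.resize(x,(400,311)) for x in(a,b)]))
E
```

```text
time: 6.98
tool_pos: [0.4884, -0.1604, 0.2638]
tool_rot: [-3.141, -0.0, 0.961]
contact_force: [0.0, 1.1, -1.8]
opening: 0.0121
grip_force: 9.0
scene cover_tab [([0.5238, -0.1066, 0.0246], 0.73)]
scene cover_tab_corner [([0.4696, -0.1881, 0.0769], 0.81)]
scene cover_far_corner [([0.4884, -0.1563, 0.103], 0.57)]
scene tray_up [([0.5238, -0.1065, 0.0262], 0.72)]
scene tray_low [([0.5268, -0.1029, 0.0015], 0.68)]
side cover_tab [([0.4862, -0.1606, 0.1065], 0.97)]
side cover_tab_corner [([0.4685, -0.1854, 0.0777], 0.89)]
side cover_far_corner [([0.5825, -0.018, 0.0551], 0.84)]
side tray_up [([0.5249, -0.1075, 0.0253], 0.71)]
side tray_low [([0.5252, -0.104, -0.0], 0.66)]
7.575 [ 0.4885 -0.1606  0.2636] [-0.06  1.96  0.17]
```

View pics/v3.png

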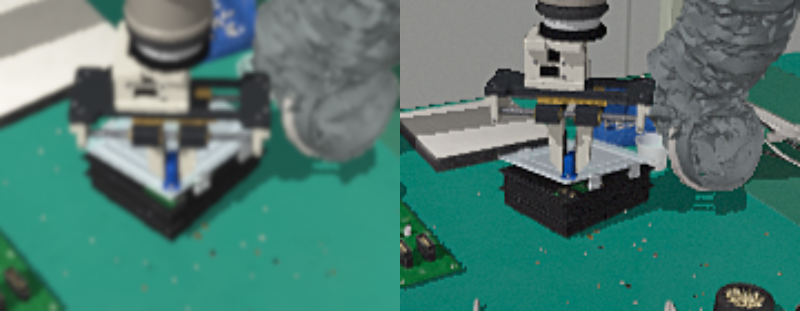

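```bash
python3 -m jog '[[[0.002,0,-0.0086],0,1],[[0.0045,0,-0.0172],0,1],[[0.007,0,-0.0256],0,1],[[0.0096,0,-0.0341],0,1],[[0.0125,0,-0.0425],0,1],[[0.0154,0,-0.0509],0,1],[[0.0186,0,-0.059],0,1],[[0.0219,0,-0.0673],0,1],[[0.0255,0,-0.0755],0,1],[[0.029,0,-0.0836],0,1],[[0.033,0,-0.0915],0,1],[[0.033,0,-0.0915],0,1]]'
python3 look.py 4 scene,side cover_tab_corner cover_far_corner tray_up
python3 - <<'E'
import cv2,numpy as np
a=cv2.imread("pics/scene4.png")[120:280,170:350];b=cv2.imread("pics/side4.png")[110:270,170:350]
cv2.imwrite("pics/v4.png",np.hstack([cv2.resize(x,(400,356)) for x in(a,b)]))
E
```

```text
time: 9.07
tool_pos: [0.4961, -0.1497, 0.3005]
tool_rot: [3.141, -0.0, 0.961]
contact_force: [-0.5, -0.1, -2.1]
opening: 0.0117
grip_force: 9.0
scene cover_tab_corner []
scene cover_far_corner []
scene tray_up [([0.5206, -0.107, 0.0256], 0.63)]
side cover_tab_corner [([0.4769, -0.1787, 0.1167], 0.85)]
side cover_far_corner [([0.5905, -0.0095, 0.0844], 0.61)]
side tray_up [([0.5237, -0.1051, 0.026], 0.8)]
9.475 [ 0.496  -0.1498  0.3001] [ 0.13  0.05 -1.55]
```

View pics/v4.png

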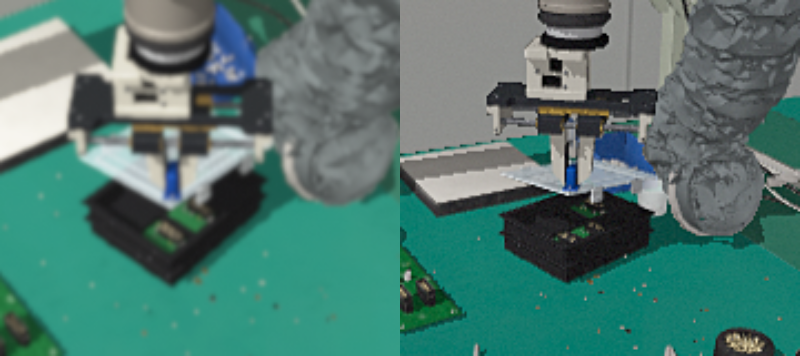

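```bash
python3 -m jog '[[[0,0,0],0,1],[[0,0,-0.03],0,1],[[0,0,-0.08],0,1],[[0,0,-0.14],0,1],[[0,0,-0.2],0,1],[[0,0,-0.2],0,1]]' 45;python3 go.py 0.4465 0.1145 0.38 55.1
```

```text
time: 10.22
tool_pos: [0.4939, -0.1495, 0.382]
tool_rot: [-3.136, 0.004, 0.962]
contact_force: [-17.0, 0.3, 7.1]
opening: 0.0115
grip_force: 45.1
pos [ 0.4939 -0.1495  0.382 ] rot [-3.1363  0.0038  0.9622] t 10.22 -> row [0.4738, -0.4745, 0.0057] 0.0002
```

```bash
python3 -m jog '[[[0,-0.05,0.01],0,1],[[0,-0.15,0.0],0,1],[[0.1,-0.25,0],0,1],[[0.2,-0.35,0],0,1],[[0.32,-0.474,0],0,1],[[0.42,-0.474,0],0,1],[[0.473,-0.474,0],0,1],[[0.473,-0.474,0],0,1],[[0.473,-0.474,0],0,1]]';python3 look.py 5 scene,side cover cover_tab cover_tab_corner cover_far_corner tray_up light_panel tip_cleaner dosing_cup
python3 - <<'E'
import cv2,numpy as np
a=cv2.imread("pics/scene5.png")[90:290,80:380];b=cv2.imread("pics/side5.png")[90:290,80:380]
cv2.imwrite("pics/v5.png",np.hstack([cv2.resize(x,(400,267)) for x in(a,b)]))
E
```

```text
time: 11.35
tool_pos: [0.4485, 0.1135, 0.3805]
tool_rot: [3.142, 0.0, 0.961]
contact_force: [1.1, -0.1, -0.7]
opening: 0.0116
grip_force: 45.0
scene cover [([0.4473, 0.1162, 0.2192], 0.41)]
scene cover_tab [([0.4432, 0.1193, 0.219], 0.56)]
scene cover_tab_corner [([0.4252, 0.085, 0.1979], 0.77)]
scene cover_far_corner [([0.5427, 0.2438, 0.1467], 0.88)]
scene tray_up [([0.5232, -0.1043, 0.0247], 0.55)]
scene light_panel [([0.4868, 0.1724, -0.0014], 0.64)]
scene tip_cleaner [([0.5642, -0.4106, 0.0005], 0.88)]
scene dosing_cup [([0.6846, -0.0384, 0.001], 0.52)]
side cover [([0.4828, 0.1681, 0.1795], 0.7)]
side cover_tab [([0.4493, 0.1135, 0.221], 0.68)]
side cover_tab_corner [([0.4265, 0.0841, 0.1986], 0.59)]
side cover_far_corner [([0.5426, 0.2462, 0.1469], 0.79)]
side tray_up [([0.5242, -0.1053, 0.0264], 0.63)]
side light_panel [([0.4906, 0.1773, 0.0013], 0.93)]
side tip_cleaner [([0.564, -0.405, -0.0009], 0.75)]
side dosing_cup [([0.6858, -0.0359, 0.0019], 0.7)]
12.25 [0.4489 0.1139 0.3802] [-0.12  0.15 -1.9 ]
```

View pics/v5.png

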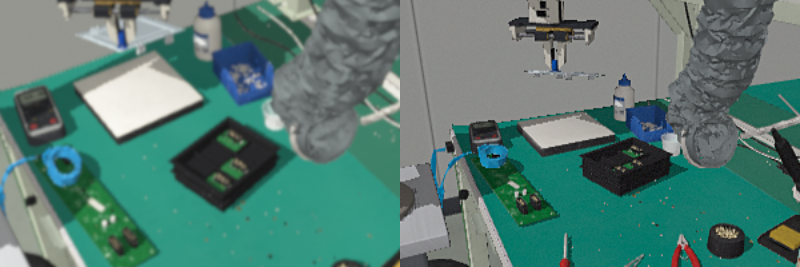

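```bash
python3 -m jog '[[[0,0,0.08],0,1],[[0,0,0.18],0,1],[[0,0,0.25],0,1],[[0,0,0.265],0,1],[[0,0,0.265],0,1]]' 14
python3 -m jog '[[[-0.001,0,0.012],0,1],[[-0.003,0,0.024],0,1],[[-0.005,0,0.034],0,1],[[-0.008,0,0.044],0,1],[[-0.011,0,0.054],0,1],[[-0.014,0,0.064],0,1],[[-0.016,0,0.074],0,1],[[-0.018,0,0.084],0,1],[[-0.02,0,0.094],0,1],[[-0.022,0,0.104],0,1],[[-0.022,0,0.104],0,1]]' 14
python3 look.py 6 scene,side cover_tab cover_tab_corner cover_far_corner
python3 - <<'E'
import cv2,numpy as np
a=cv2.imread("pics/scene6.png")[70:230,60:260];b=cv2.imread("pics/side6.png")[90:250,100:300]
cv2.imwrite("pics/v6.png",np.hstack([cv2.resize(x,(400,320)) for x in(a,b)]))
E
```

```text
time: 12.88
tool_pos: [0.4492, 0.114, 0.2747]
tool_rot: [3.141, -0.0, 0.961]
contact_force: [0.8, -0.4, -1.0]
opening: 0.0118
grip_force: 14.0
time: 14.25
tool_pos: [0.4438, 0.1067, 0.2323]
tool_rot: [-3.141, 0.0, 0.961]
contact_force: [0.6, -0.2, 0.3]
opening: 0.0119
grip_force: 14.0
scene cover_tab [([0.4408, 0.111, 0.0704], 0.94)]
scene cover_tab_corner [([0.4223, 0.0813, 0.0432], 0.85)]
scene cover_far_corner [([0.4405, 0.1097, 0.0729], 0.6)]
side cover_tab [([0.4417, 0.1014, 0.0752], 0.71)]
side cover_tab_corner [([0.427, 0.0787, 0.0468], 0.84)]
side cover_far_corner [([0.54, 0.2521, 0.0362], 0.87)]
14.65 [0.4438 0.1067 0.2327] [-0.67 -0.43 -0.35]
```

View pics/v6.png

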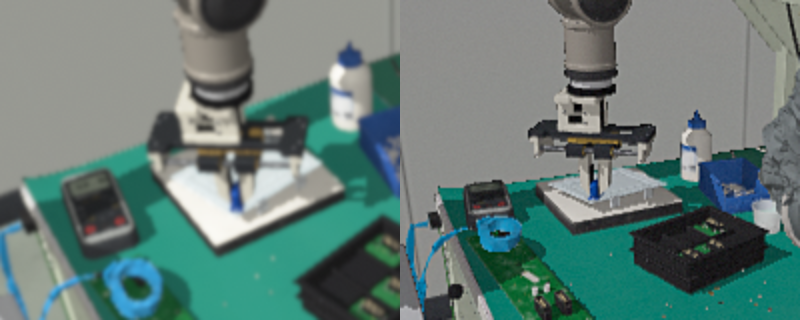

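```bash
python3 -m jog '[[[-0.001,0,0.004],0,1],[[-0.001,0,0.008],0,1],[[-0.002,0,0.012],0,1],[[-0.002,0,0.015],0,1],[[-0.002,0,0.015],0,1]]'
python3 look.py 7 scene,side cover_tab_corner cover_far_corner; python3 look.py 8 side cover_tab_corner cover_far_corner;
```

```text
time: 15.28
tool_pos: [0.4434, 0.106, 0.2266]
tool_rot: [-3.141, -0.0, 0.961]
contact_force: [-0.0, -1.5, -0.1]
opening: 0.0118
grip_force: 14.0
scene cover_tab_corner [([0.423, 0.0831, 0.0336], 0.84)]
scene cover_far_corner []
side cover_tab_corner [([0.4234, 0.0816, 0.0366], 0.7)]
side cover_far_corner [([0.5399, 0.2502, 0.0358], 0.96)]
15.575 [0.4434 0.1061 0.2266] [-0.03 -1.3  -0.06]
side cover_tab_corner [([0.4239, 0.0797, 0.0383], 0.91)]
side cover_far_corner [([0.5405, 0.2509, 0.0359], 0.76)]
15.725 [0.4434 0.106  0.2266] [-0.17 -1.68  0.51]
```

```bash
python3 -m jog '[[[0,0,0],0,1],[[0,0,0],0,1],[[0,0,0],0,1],[[0,0,0],0,1]]' 55; python3 go.py 0.4465 0.1145 0.363
```

```text
time: 16.23
tool_pos: [0.4434, 0.106, 0.2266]
tool_rot: [3.142, -0.0, 0.961]
contact_force: [0.1, -0.4, 0.5]
opening: 0.0114
grip_force: 55.0
pos [0.4434 0.106  0.2266] rot [ 3.1416e+00 -1.0000e-04  9.6120e-01] t 16.23 -> row [0.0218, -0.0057, -0.3409] 0
```

```bash
python3 -m jog '[[[0,0,-0.02],0,1],[[0,0,-0.06],0,1],[[0.01,-0.003,-0.12],0,1],[[0.022,-0.006,-0.18],0,1],[[0.022,-0.006,-0.24],0,1],[[0.022,-0.006,-0.29],0,1],[[0.022,-0.006,-0.325],0,1],[[0.022,-0.006,-0.341],0,1],[[0.022,-0.006,-0.341],0,1],[[0.022,-0.006,-0.341],0,1],[[0.022,-0.006,-0.341],0,1]]'
python3 look.py 9 scene,side,wrist cover cover_tab cover_tab_corner cover_far_corner; python3 look.py 10 scene,side cover_tab_corner cover_far_corner light_panel tray_up tray_low
python3 - <<'E'
import cv2,numpy as np
a=cv2.imread("pics/scene9.png")[20:260,60:360];b=cv2.imread("pics/side9.png")[20:260,60:360]
cv2.imwrite("pics/v9.png",np.hstack([cv2.resize(x,(400,320)) for x in(a,b)]))
E
```

```text
time: 17.6
tool_pos: [0.4464, 0.1146, 0.3624]
tool_rot: [-3.141, 0.001, 0.961]
contact_force: [0.4, -0.1, -1.5]
opening: 0.0117
grip_force: 55.0
scene cover [([0.4886, 0.1743, 0.1742], 0.95)]
scene cover_tab [([0.4446, 0.1172, 0.2018], 0.66)]
scene cover_tab_corner [([0.4245, 0.0902, 0.1717], 0.89)]
scene cover_far_corner [([0.5638, -0.4118, 0.0017], 0.3)]
side cover [([0.486, 0.1745, 0.1778], 0.94)]
side cover_tab [([0.4453, 0.112, 0.2061], 0.79)]
side cover_tab_corner [([0.4273, 0.0872, 0.1744], 0.77)]
side cover_far_corner [([0.5449, 0.2604, 0.1736], 0.63)]
wrist cover [([0.4864, 0.1745, 0.1741], 0.63)]
wrist cover_tab [([0.4863, 0.1723, 0.1748], 0.67)]
wrist cover_tab_corner [([0.4472, 0.1132, 0.202], 0.43)]
wrist cover_far_corner []
18.35 [0.4465 0.1146 0.363 ] [ 0.38 -0.02 -1.31]
scene cover_tab_corner [([0.4248, 0.0903, 0.1734], 0.79)]
scene cover_far_corner []
scene light_panel [([0.4881, 0.1728, 0.0016], 0.88)]
scene tray_up [([0.5233, -0.1058, 0.026], 0.76)]
scene tray_low [([0.527, -0.1052, 0.0027], 0.93)]
side cover_tab_corner [([0.4282, 0.0871, 0.1752], 0.75)]
side cover_far_corner [([0.546, 0.2572, 0.1698], 0.59)]
side light_panel [([0.4879, 0.1746, 0.0013], 0.57)]
side tray_up [([0.5247, -0.1066, 0.0278], 0.84)]
side tray_low [([0.5243, -0.105, -0.0019], 0.8)]
18.95 [0.4465 0.1146 0.363 ] [ 0.05 -0.04 -1.19]
```

View pics/v9.png

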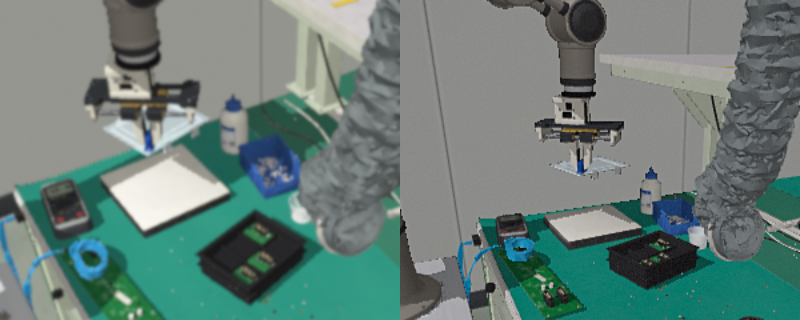

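```bash
python3 -c "
from cell import robot,observe
print(observe()['qvel'].round(3));print(robot.hand_in())"
```

```text
[ 0.001 -0.     0.001  0.     0.002  0.   ]
the job is handed in; nothing more can be done
None
```

I peeled the cover off tab corner first and handed the job in with it held by its tab, level to within what the cameras can measure, about 15 cm above the middle of the light panel; the trays and boards stayed in place, but the gripper pushed against what looked like the hanging duct at about 18 N while lifting, and I briefly rested the cover on the light panel, still gripped, to level it.

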